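# Gauge the bath with the collared rod

### The job

First turn the bath's dial down until its pointer is at the red mark, and let go of it. Then take the gauge rod by its yellow tab from the blue stand, push it into the brass tube on the front of the bath until the collar sits on the mouth, and draw it right out again. Finish holding the rod still and level in the gripper, about 10 to 15 cm above the worktop with its tip over the green dish; do not put it down or let go, and leave the dial at the mark and the other things on the bench where they are.

Things in the scene. Friction and masses are not known exactly. Their poses are not given: they have to be found in the camera images.
- bath: Bath circulator, fixed: steel box 120 (x) x 240 (y) x 110 mm high, white lid. Origin: centre of its underside; -x is its front (to the robot), +y its left as the robot sees it. On the lid a black dial face at the left, a black filler cap (44 mm wide, 16 high) at the right; a brass tube leans out of the front at the right.
- dial (a joint): Angle q of the dial's grey knob (rad), 0 to 4.71, growing clockwise seen from above. Its white pointer points 2.356 - q rad counter-clockwise from the bath's +x. Ticks 0.471 rad apart; the broad red mark is at q = 1.885 (pointer 27 degrees left of the bath's +x). It starts 0.7 to 1.5 rad above that and stays where it is left; light friction.
- dial_axis (a point): On the knob's axis, vertical, in the middle of its grip bar. The bar is 44 mm long (along the pointer), 14 mm thick, and reaches from 14 mm below to 10 mm above this point; a 50 mm wide skirt lies under it, down to the lid.
- tube_mouth (a point): Centre of the mouth of the brass tube, fixed to the bath. Its z axis points out of the tube along its axis: up and to the bath's front, leaning 45 degrees from vertical; its y axis is the bath's +y. Bore 15 mm, flared to 28 mm at the mouth over the last 12 mm; outside 23 mm, rim 36 mm; 95 mm long.
- gauge_rod: Loose rod, 0.06 to 0.13 kg. Origin: centre of the collar's stop face; z runs from tip to tab. Steel, 10 mm thick, round tip at -85 mm; collar 34 mm wide at 0 to 8 mm; yellow tab at 28 to 72 mm, 32 mm along x, 12 mm thick along y: pinch it across y. Home when its origin is at the tube mouth. It starts in the stand, leaning 45 degrees, tab up and to the stand's front, y level.
- rod_tab (a point): Centre of the yellow tab, 50 mm from the rod's origin along +z.
- rod_tip (a point): End of the rod's tip, 85 mm from the rod's origin along -z.
- stand: Blue parking stand, fixed: base plate 120 (x) x 80 (y) x 10 mm, origin at the centre of its underside, with a grey sleeve (bore 14 mm, outside 22 mm, 75 mm long) whose mouth is at (-30, 0, 100) mm, leaning 45 degrees towards its front (-x). The rod comes out along the sleeve's axis, up and to the stand's -x. May stand left or right of the bath.
- dish: Round green reading dish, fixed, 120 mm wide, 8 mm high; origin: centre of its underside. On the other side of the bath from the stand.
- beaker: Glass beaker 63x70x80 mm, bystander; origin at the centre of its underside.
- petri: Petri dish 92x36 mm, bystander; origin at the centre of its underside.
- timer: Small white timer 70x62x18 mm, bystander; origin at the centre of its underside.
- dropper: Dropper bottle 37x86 mm, bystander; origin at the centre of its underside.
- pen: Black pen 145 mm long, bystander; origin at its centre, underneath.
Mind the look-alikes: they are no part of the job. Several things have the shape of the dish; the one meant has the colours described above.

How it is judged (in metres and radians):
On the way, in this order (a step that is already met when the one before it is completed fails the run):
1. the dial is at the red mark (within 0.15 rad) and let go (value of joint dial between 1.735 and 2.035 rad and contact force between bath and the fingers below 0.1 N), for 0.2 s.
2. the rod is in the brass tube with its collar on the mouth (z of gauge_rod in the frame of tube_mouth between -0.004 and 0.004 m and x of gauge_rod in the frame of tube_mouth between -0.007 and 0.007 m and y of gauge_rod in the frame of tube_mouth between -0.007 and 0.007 m and angle between the z axis of gauge_rod and the z axis of tube_mouth, either way round below 0.12 rad), for 0.2 s.
3. the rod is drawn right out of the tube ((z of rod_tip in the frame of tube_mouth above 0.005 m or distance between rod_tip and tube_mouth above 0.12 m)), for 0.1 s.
At the end, for the whole second after the job is handed in: Gripper holding the rod, still, within 0.2 rad of level, tip within 55 mm sideways of the dish centre, tip and collar 60 to 240 mm above the worktop, touching no bath, stand or dish; dial within 0.15 rad of the red mark; bystanders within 30 mm of their starts (value of joint dial between 1.735 and 2.035 rad and angle between gauge_rod's own z axis and vertical between 1.3708 and 1.7708 rad and horizontal distance between rod_tip and dish below 0.055 m and height (world z) of rod_tip between 0.06 and 0.24 m and height (world z) of gauge_rod between 0.06 and 0.24 m and contact force between gauge_rod and the fingers above 1 N and linear speed of gauge_rod below 0.03 m/s and angular speed of gauge_rod below 0.2 rad/s and contact force between gauge_rod and bath below 0.1 N and contact force between gauge_rod and stand below 0.1 N and contact force between gauge_rod and dish below 0.1 N and distance of each of beaker, petri, timer, dropper, pen from where it was at the start of the episode below 0.03 m); the arm keeps its last pose, push and grip.
It fails at once if a bystander is pushed more than 30 mm or knocked over (distance of any of beaker, petri, timer, dropper, pen from where it was at the start of the episode above 0.03 m or angle between any of beaker, petri, timer, dropper's own z axis and vertical above 0.5 rad).
It also fails if it takes over 69 s, if anything falls off the work surface, if the arm or the gripper's body presses on something with over 40 N, if the wrist force passes 120 N, or if a joint passes its speed limit or range.

### The arm

A 7-joint arm with a two-finger parallel gripper is mounted at the origin on a cart in front of the work surface, level with it; the furniture and walls round the work are solid. World frame = base frame: x ahead of the robot, y to its left, z up, the work surface at z = 0. Lengths are in m, angles in degrees, forces in N, time in s.
With the tool pointing down it reaches from about 0.35 to 0.775 m from the base axis. Payload 3.1 kg.
Tool frame: the origin (TCP) lies on the centre line of the jaws, within the pads' length; the fingertips stand 17 mm ahead of it and the grasp point (between the pads) lies 2 mm behind it (robot.tip_reach is the distance from the TCP to the fingertips, in m); z points along the fingers, y is the direction in which the jaws open and shut (so a half turn about z gives the same grasp; the last joint's range is limited). The gripper opens to 85 mm and grips with 20 to 120 N. Pads are 22 mm wide; open, the fingers measure 114 mm over their backs; the gripper's body (76 mm by 85 mm) begins 54 mm behind the grasp point. The pads swing forward as they close: fully open they stand 13 mm farther back than shut.
Start: joints at [-78.879, 17.813, 0.802, 86.603, -0.252, 75.585, -1.558], TCP at [0.128, 0.535, 0.248] pointing down, gripper open.
Joint ranges: [-154.91, 154.91], [-16.99, 109.72], [-72.82, 74.43], [7.12, 147.25], [-82.49, 262.49], [11.32, 116.49], [-174.64, 174.64]. Speed limits (degrees/s): [159.86, 159.86, 180, 180, 180, 180, 180].

### API

Orientations are given as [roll, pitch, yaw] about the fixed x, y, z axes, in that order (R = Rz(yaw) Ry(pitch) Rx(roll)).
In Python, from station import robot, fingers, vision, workorder, recognise gives the robot as it stands. Calls block until the motion is done:
- robot.move_to(position, orientation): joint-space move of the TCP to a pose.
- robot.line_to(position, orientation=None, velocity=0.15, f_stop=None): straight line of the TCP; orientation=None keeps the orientation; velocity is the mean speed in m/s. With f_stop (N) it stops when the force on the tool has changed by that much, and returns True; else False.
- robot.move_j(angles): joint-space move.
- fingers.gripper_to(opening, force=None): opening from 0.0 (shut) to 1.0 (fully open); force is the grip in N (None keeps the last); returns when the fingers have stopped.
- robot.pause(seconds).
- robot.inverse_kinematics(position, orientation): joint angles nearest the present ones, or None.
- vision.grab_frame(name): name is "scene" or "top" or "wrist"; returns the picture (384x512x3 uint8, red, green, blue); there is no depth.
- vision.calibration(name): a dict with "mtx" (3x3 intrinsics, pixels), "extrinsics" (4x4, takes a point from world to camera coordinates); the wrist camera has in their place "T_tool_cam" (4x4, takes a point from camera to tool coordinates, whose origin is the TCP and whose axes are the flange's). Camera axes: x right, y up, looking along -z (the intrinsics and any distortion apply to the point x, -y, -z); pixel columns grow to the right and rows downward; lengths in m; the calibration is good to about 2 mm. A picture is of the moment at which its call begins: read the wrist's pose just before it. calibration takes no time and is no camera call.
A pose or a line that the arm cannot do raises robot.PlanningError and nothing moves.
- workorder.close_job(): hands the job in, once; it reports no verdict.
Trained networks look in the newest picture that a camera, given by its name, has taken for a name from the list of things; names that differ only in an ending like _2 or _b are one class to them, and where a whole thing is asked for, a point or a joint stands for the part that bears it (a point fixed in the world has none). Each returns a list of dicts, best first, with "p" (0 to 1); they miss things now and then, are a little off and sometimes report something else, mostly with a low value. They report only what shows in the picture. A call takes as long as a camera call. They do not tell look-alikes from the thing itself.
- recognise(label, camera): "rect" ([centre column, centre row, width, height] in pixels, round what is visible of it).
Readings, each from a call of its own:
- robot.current_time_s(): time.
- robot.current_joint_positions(): joint angles.
- robot.current_dq(): joint speeds.
- robot.current_joint_torque(): joint torques, N m.
- robot.current_tool_pos(): TCP position.
- robot.current_eef_rot(): TCP orientation.
- robot.current_contact_force(): force on the tool from outside, world axes, zero at the start.
- robot.current_torque(): the same for the moment, N m.
- robot.current_finger_gap(): opening from 0.0 (shut) to 1.0 (fully open).
Only numpy, scipy, OpenCV 4.12 (cv2) and the standard library are available. Lean on these libraries where they do the work, as an engineer would, in place of code of your own. Each camera call takes 0.05 s, during which the arm holds its last target. There are 200 camera calls.

## Working session

There is one attempt and no reset: what is moved stays moved. The work goes in short steps, each a Python script; the robot and the scene stay as the last script left them, time stands still between calls to the robot, and variables do not carry over. Pictures are saved under pics/ and viewed, about 8 in all and at most 12, crops included, and the job is handed in when it is done.

```bash
ls; mkdir -p pics; python3 - <<'E'
from station import robot, fingers, vision, workorder, recognise
import cv2,numpy as np
np.set_printoptions(precision=4,suppress=True)
for c in ["scene","top"]:
    im=vision.grab_frame(c); cv2.imwrite(f"pics/{c}0.png",im[:,:,::-1])
    k=vision.calibration(c); print(c,k)
    for n in ["bath","gauge_rod","stand","dish","beaker","petri","timer","dropper","pen"]:
        try: print(n,[(np.round(d["rect"]),round(d["p"],2)) for d in recognise(n,c)][:4])
        except Exception as e: print(n,e)
print(vision.calibration("wrist"))
print(robot.current_time_s())
a=cv2.imread("pics/scene0.png");b=cv2.imread("pics/top0.png")
cv2.imwrite("pics/s.png",cv2.resize(a,(800,600),interpolation=cv2.INTER_CUBIC));cv2.imwrite("pics/t.png",cv2.resize(b,(800,600),interpolation=cv2.INTER_CUBIC))
E
```

```text
pics
scene {'mtx': array([[412.9604,   0.    , 260.3948],
       [  0.    , 412.9604, 187.532 ],
       [  0.    ,   0.    ,   1.    ]]), 'extrinsics': array([[ 0.6484, -0.7608, -0.0265, -0.4382],
       [ 0.3299,  0.2494,  0.9105, -0.2714],
       [-0.6861, -0.5991,  0.4127, -1.3691],
       [ 0.    ,  0.    ,  0.    ,  1.    ]])}
bath [(array([250., 183.,  56.,  41.]), 0.75)]
gauge_rod []
stand [(array([199., 185.,  21.,  23.]), 0.55)]
dish [(array([309., 220.,  29.,  13.]), 0.93), (array([349., 274.,  40.,  23.]), 0.77), (array([264., 224.,  31.,  18.]), 0.68)]
beaker []
petri []
timer [(array([187., 216.,  18.,  10.]), 0.44), (array([307., 220.,  28.,  16.]), 0.3), (array([191., 169.,  11.,  12.]), 0.16)]
dropper [(array([304., 245.,  10.,  24.]), 0.61)]
pen []
top {'mtx': array([[356.2142,   0.    , 255.6635],
       [  0.    , 356.2142, 191.0244],
       [  0.    ,   0.    ,   1.    ]]), 'extrinsics': array([[-0.0025, -0.9996, -0.0267, -0.0961],
       [ 0.9897, -0.0063,  0.1433, -0.553 ],
       [-0.1435, -0.0261,  0.9893, -1.2416],
       [ 0.    ,  0.    ,  0.    ,  1.    ]]
[... 227 characters left out ...]
), 0.79), (array([389., 228.,  34.,  36.]), 0.67), (array([188., 243.,  23.,  21.]), 0.39)]
beaker [(array([157., 145.,  23.,  19.]), 0.69)]
petri [(array([287., 249.,  24.,  26.]), 0.66)]
timer [(array([189., 245.,  23.,  20.]), 0.87)]
dropper [(array([339., 226.,  14.,  10.]), 0.51)]
pen [(array([239., 231.,  16.,  17.]), 0.42), (array([339., 224.,  13.,   6.]), 0.33)]
{'mtx': array([[297.3679,   0.    , 252.156 ],
       [  0.    , 297.3679, 187.5027],
       [  0.    ,   0.    ,   1.    ]]), 'T_tool_cam': array([[ 0.0001,  0.9532,  0.3023,  0.0783],
       [ 1.    , -0.0004,  0.001 , -0.0001],
       [ 0.0011,  0.3023, -0.9532, -0.1253],
       [ 0.    ,  0.    ,  0.    ,  1.    ]])}
1.0
```

View pics/s.png

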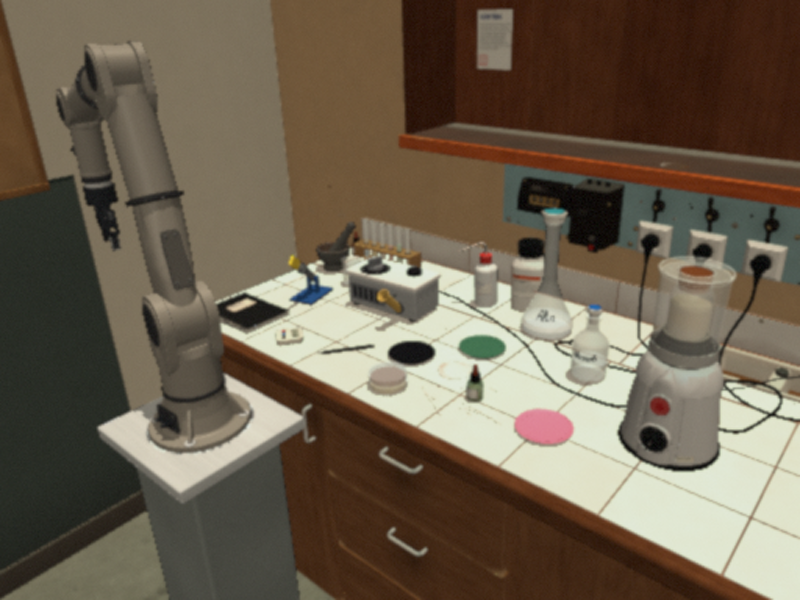

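View pics/t.png

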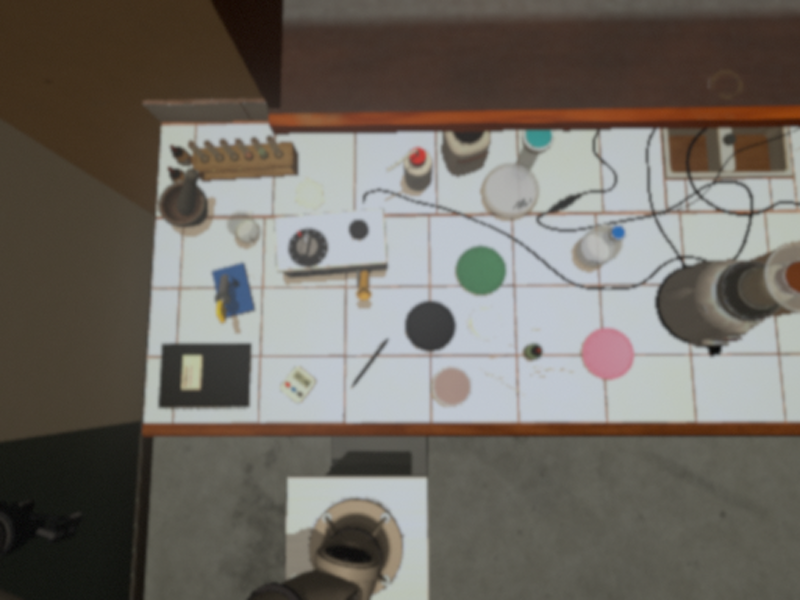

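Scene: dial at (309,247), cap (359,230), brass tube (364,290), stand (233,290) left with yellow tab at (220,312), and green dish at (481,270), all in the 800-px top view. Black and pink dishes are look-alikes.

```bash
cat > h.py <<'E'
from station import robot, fingers, vision, workorder, recognise
import cv2,numpy as np
from scipy.spatial.transform import Rotation as Ro
np.set_printoptions(precision=4,suppress=True)
F=np.diag([1,-1,-1.])
def cam(name):
    k=vision.calibration(name)
    if name=="wrist":
        T=np.eye(4);T[:3,:3]=Ro.from_euler("xyz",robot.current_eef_rot(),degrees=True).as_matrix();T[:3,3]=robot.current_tool_pos()
        return k["mtx"],np.linalg.inv(T@k["T_tool_cam"])
    return k["mtx"],k["extrinsics"]
def proj(C,P):
    K,E=C; p=F@(E[:3,:3]@np.asarray(P).T+E[:3,3:]); q=K@p; return (q[:2]/q[2]).T
def ray(C,uv):
    K,E=C; d=E[:3,:3].T@F@np.linalg.solve(K,[uv[0],uv[1],1]); o=-E[:3,:3].T@E[:3,3]; return o,d
def atz(C,uv,z):
    o,d=ray(C,uv); return o+d*(z-o[2])/d[2]
def pic(name,tag):
    C=cam(name); im=vision.grab_frame(name)[:,:,::-1].copy(); cv2.imwrite(f"pics/{tag}.png",im); np.savez(f"pics/{tag}.npz",K=C[0],E=C[1]); return C,im
def load(tag):
    d=np.load(f"pics/{tag}.npz"); return (d["K"],d["E"]),cv2.imread(f"pics/{tag}.png")
E
python3 - <<'E'
from h import *
C=cam("top")
for n,u,z in [("dial",(309,245),.13),("cap",(359,229),.126),("TL",(277,219),.11),("TR",(385,207),.11),("BR",(387,264),.11),("BL",(279,274),.11),("mouth",(365,296),.08),("dish",(481,270),.008),("standTL",(212,270),.01),("standTR",(245,262),.01),("standBR",(255,312),.01),("standBL",(222,320),.01),("tab",(220,312),.16),("beaker",(245,232),.05),("timer",(298,384),.01),("mortar",(183,200),.05)]:
    print(n,atz(C,np.array(u)*.64-.18,z))
print(robot.current_eef_rot())
for p in ([.5,.2,.4],[.5,.12,.4],[.42,.15,.35]):
  for y in (0,180,90,-90): print(p,y,robot.inverse_kinematics(p,[180,0,y]))
E
```

```text
dial [0.6587 0.0961 0.13  ]
cap [ 0.6945 -0.0122  0.126 ]
TL [0.7237 0.1729 0.11  ]
TR [ 0.7487 -0.0681  0.11  ]
BR [ 0.6194 -0.0727  0.11  ]
BL [0.5989 0.1648 0.11  ]
mouth [ 0.5533 -0.0221  0.08  ]
dish [ 0.6245 -0.2901  0.008 ]
standTL [0.6291 0.3512 0.01  ]
standTR [0.648  0.2724 0.01  ]
standBR [0.5273 0.2441 0.01  ]
standBL [0.5088 0.3218 0.01  ]
tab [0.5094 0.2742 0.16  ]
beaker [0.7109 0.2626 0.05  ]
timer [0.3591 0.138  0.01  ]
mortar [0.7902 0.4133 0.05  ]
[-179.9992    0.0018  166.4933]
[0.5, 0.2, 0.4] 0 [ -51.7322   16.9114   39.7837   70.5364  -10.7915   96.2019 -104.3683]
[0.5, 0.2, 0.4] 180 [-41.1505  15.4045  24.2737  70.1238  -6.301   95.7421  71.7142]
[0.5, 0.2, 0.4] 90 [-48.8194  16.3628  35.3781  70.4267  -9.4399  96.0283 -15.552 ]
[0.5, 0.2, 0.4] -90 [-34.2967  14.9892  14.6982  69.8398  -3.7809  95.6283 159.5506]
[0.5, 0.12, 0.4] 0 [-48.209   13.7952  43.3233  74.5328  -9.4565  95.2674 -96.598 ]
[0.5, 0.12, 0.4] 180 [-40.6605  12.6775  32.8241  74.2731  -6.8583  94.9867  80.9237]
[0.5, 0.12, 0.4] 90 [-47.538   13.6685  42.3601  74.5106  -9.2003  95.2342  -6.8428]
[0.5, 0.12, 0.4] -90 [-34.561   12.1505  24.71    74.0492  -5.0661  94.865  169.2289]
[0.42, 0.15, 0.35] 0 [ -54.951     2.9892   35.23     90.9104   -1.7268   86.6487 -109.6567]
[0.42, 0.15, 0.35] 180 [-46.3021   2.9925  26.0025  90.6603  -1.3137  86.6505  69.7464]
[0.42, 0.15, 0.35] 90 [-55.6376   2.9934  35.9654  90.9292  -1.7605  86.6488 -19.6065]
[0.42, 0.15, 0.35] -90 [-41.8751   3.0292  21.2954  90.5243  -1.1016  86.6536 159.4575]
```

```bash
python3 - <<'E'
from h import *
t=robot.current_time_s()
for tag,p in [("w1",[.55,.06,.38]),("w2",[.48,.22,.34]),("w3",[.45,-.08,.34])]:
    if tag=="w1": robot.line_to([.128,.535,.35],velocity=.3)
    robot.move_to(p,[180,0,180]); C,im=pic("wrist",tag)
    for n in ["bath","gauge_rod","stand","dish"]:
        print(tag,n,[(np.round(d["rect"],1),round(d["p"],2)) for d in recognise(n,"wrist")][:3])
    cv2.imwrite(f"pics/{tag}b.png",cv2.resize(im,(800,600),interpolation=cv2.INTER_CUBIC))
print(t,robot.current_time_s(),robot.current_tool_pos(),robot.current_joint_positions())
E
```

```text
w1 bath [(array([242.3, 212.9, 167.6, 134.5]), 0.74)]
w1 gauge_rod [(array([423.2, 135.2,  41.8,  57.3]), 0.94)]
w1 stand [(array([393.6, 159.7,  58.1,  74. ]), 0.65), (array([373.6, 242.9,  50.5,  51.8]), 0.3)]
w1 dish [(array([109.6, 104.7,  76.2,  77.5]), 0.88), (array([ 52.9, 183.8,  70.3,  66.2]), 0.67)]
w2 bath [(array([135.8, 266.4, 186.3, 125.7]), 0.56)]
w2 gauge_rod [(array([306.1, 196.2,  31.2,  50.3]), 0.77)]
w2 stand [(array([86.8, 93.8, 42.5, 79.7]), 0.49)]
w2 dish [(array([ 21.4, 153.3,  42.8,  74. ]), 0.94)]
w3 bath [(array([343.4, 285.1, 171.5, 125.8]), 0.57)]
w3 gauge_rod []
w3 stand [(array([481.3, 222. ,  61.4,  72.7]), 0.7)]
w3 dish [(array([127.2, 241.9,  67.8,  61.9]), 0.92), (array([192.4, 172.1,  72.9,  72.8]), 0.65), (array([447.5, 293.9,  39. ,  29.6]), 0.31)]
1.0 6.4167 [ 0.4504 -0.0787  0.3398] [-41.4189   5.8189  54.6631  91.1548  -4.7281  85.5003 103.6262]
```

View pics/w1b.png

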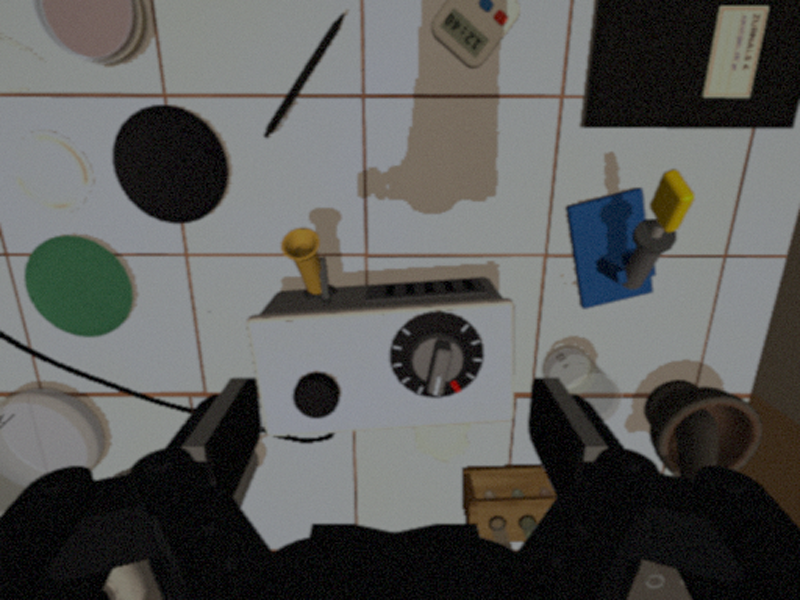

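View pics/w2b.png

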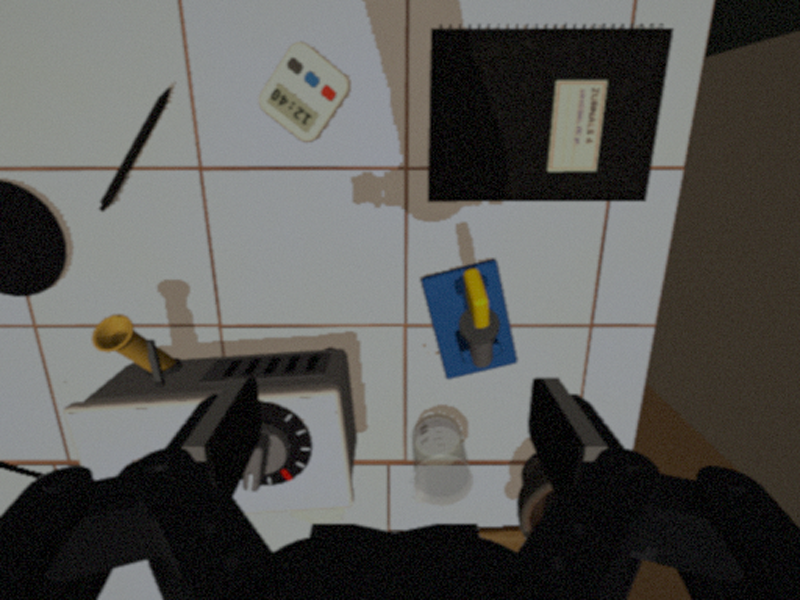

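View pics/w3b.png

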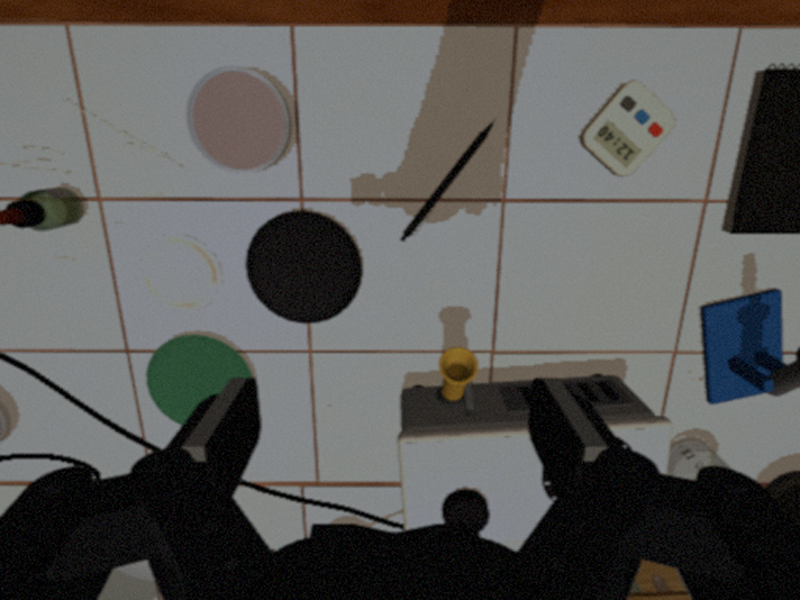

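Features (800-px coordinates): 
- w1: lid corners (512,300), (248,318), (513,418); dial face (437,354); red mark (456,386); pointer end (436,388); tube mouth (302,241); stand plate and yellow tab clear. 
- w2 and w3: the mouth and stand show again, at (113,331) and (459,361).

I'll fit the poses from these.

```bash
cat > fit.py <<'E'
from h import *
from scipy.optimize import least_squares
Cs={t:load(t)[0] for t in ("w1","w2","w3")}
def px(u): return (np.array(u)+.5)*.64-.5
def T(p,P):
    c,s=np.cos(p[2]),np.sin(p[2]); P=np.asarray(P,float); return np.c_[p[0]+c*P[:,0]-s*P[:,1],p[1]+s*P[:,0]+c*P[:,1],P[:,2]]
def fit(obs,p0):
    f=lambda p:np.concatenate([proj(Cs[t],T(p,[P]))[0]-px(u) for t,P,u in obs])
    r=least_squares(f,p0,loss="soft_l1"); print(r.x,np.degrees(r.x[2]));print(r.fun.reshape(-1,2).round(1).tolist()); return r.x
fl,fr,bl=[-.06,.12,.11],[-.06,-.12,.11],[.06,.12,.11]
bath=fit([("w1",fl,(512,300)),("w1",fr,(248,318)),("w1",bl,(513,418)),("w2",fl,(348,388)),("w2",bl,(352,502)),("w2",fr,(70,407)),("w3",fr,(401,436)),("w3",fl,(667,421))],[.67,.05,.08])
A,B,Cc,D=[-.06,-.04,.01],[-.06,.04,.01],[.06,.04,.01],[.06,-.04,.01]
stand=fit([("w1",A,(568,206)),("w1",B,(640,189)),("w1",Cc,(652,290)),("w1",D,(581,306)),("w2",A,(422,276)),("w2",B,(496,260)),("w2",Cc,(516,361)),("w2",D,(447,377)),("w3",A,(701,305)),("w3",B,(781,291)),("w3",D,(710,402))],[.57,.29,.2])
def tri(obs):
    r=least_squares(lambda X:np.concatenate([proj(Cs[t],X[None])[0]-px(u) for t,u in obs]),[.6,.1,.1]);print(r.fun.round(1));return r.x
def inv(p,X): 
    c,s=np.cos(p[2]),np.sin(p[2]);d=X-[p[0],p[1],0];return np.array([c*d[0]+s*d[1],-s*d[0]+c*d[1],d[2]])
mouth=tri([("w1",(302,241)),("w2",(113,331)),("w3",(459,361))]);print("mouth",mouth,inv(bath,mouth))
tab=tri([("w1",(672,202)),("w2",(479,298))]);print("tab",tab,inv(stand,tab))
for z in(.11,.115): d=atz(Cs["w1"],px((437,354)),z);print("dial face",d,inv(bath,d))
print("red",inv(bath,atz(Cs["w1"],px((456,386)),.112)),"bar ends",[inv(bath,atz(Cs["w1"],px(u),.145)) for u in((436,390),(446,343))])
dish=[atz(Cs[t],px(u),.008) for t,u in (("w1",(79,285)),)];print("dish",dish)
R=T(stand,[[-.03,0,.1],[-.0654,0,.1354]]); print("exp tab",R[1])
for t in ("w1","w2"): print((proj(Cs[t],R)+.5)/.64-.5)
np.savez("pose.npz",bath=bath,stand=stand,mouth=mouth,dish=dish[0])
E
python3 fit.py
```

```text
[0.6707 0.0533 0.074 ] 4.240372846500772
[[1.2, -0.4], [0.2, -0.5], [0.1, -1.2], [-7.3, 0.8], [-0.7, 0.6], [-4.4, 0.2], [0.6, 1.1], [4.8, 0.1]]
[0.5772 0.2961 0.257 ] 14.725594973482245
[[-1.3, -1.2], [1.6, -2.8], [0.6, 0.8], [0.2, 1.4], [-2.6, 0.4], [-0.4, -1.9], [0.4, 0.6], [-1.7, 1.2], [1.3, 0.6], [1.1, -2.3], [-0.5, 1.7]]
[-0.5 -0.1  0.3 -0.8  0.2  0.9]
mouth [ 0.5518 -0.0213  0.0979] [-0.1241 -0.0656  0.0979]
[-0.1 -0.2  0.1  0.2]
tab [0.5133 0.283  0.129 ] [-0.0651  0.0036  0.129 ]
dial face [0.6557 0.1014 0.11  ] [-0.0114  0.049   0.11  ]
dial face [0.6534 0.1009 0.115 ] [-0.0137  0.0487  0.115 ]
red [0.0221 0.0654 0.112 ] bar ends [array([0.0063, 0.0443, 0.145 ]), array([-0.0375,  0.0547,  0.145 ])]
dish [array([ 0.6201, -0.2903,  0.008 ])]
exp tab [0.5139 0.2794 0.1354]
[[652.0415 238.0773]
 [671.7932 203.4359]]
[[477.4193 326.6968]
 [475.7938 301.7363]]
```

```bash
cat > dial.py <<'E'
from h import *
d=np.load("pose.npz"); b=d["bath"]; c,s=np.cos(b[2]),np.sin(b[2])
a=np.array([b[0]+c*-.012-s*.049,b[1]+s*-.012+c*.049]); print("axis",a)
y0=180-9.2; y1=180+30.8
fingers.gripper_to(.45,force=25)
robot.move_to([*a,.22],[180,0,y0])
hit=robot.line_to([*a,.137],velocity=.06,f_stop=4); print("hit",hit,robot.current_tool_pos(),robot.current_contact_force())
if hit: robot.line_to(np.array(robot.current_tool_pos())+[0,0,.003],velocity=.03)
fingers.gripper_to(0); print("gap",robot.current_finger_gap(),robot.current_contact_force())
p=np.array(robot.current_tool_pos())
for y in np.linspace(y0,y1,6)[1:]: robot.move_to(p,[180,0,y])
print(robot.current_eef_rot(),robot.current_contact_force(),robot.current_torque())
fingers.gripper_to(.45)
robot.line_to(p+[0,0,.09],velocity=.15)
robot.move_to([a[0]-.03,a[1]-.02,.33],[180,0,180]); robot.pause(.1)
C,im=pic("wrist","d1"); print(robot.current_time_s(), proj(C,[[*a,.112]]))
cv2.imwrite("pics/d1b.png",cv2.resize(im[100:384,120:460],(800,668))[:600])
E
python3 dial.py
```

```text
axis [0.6551 0.1013]
hit True [0.6548 0.1013 0.1389] [-0.5826  0.7007  5.747 ]
gap 0.15354362427459428 [-0.0216 -0.4361  0.0212]
[-179.8457   -0.0466 -149.6712] [ 0.915  -5.2457 -0.8037] [-1.1475 -0.0997  0.0793]
13.0667 [[268.0127 188.9732]]
```

View pics/d1b.png

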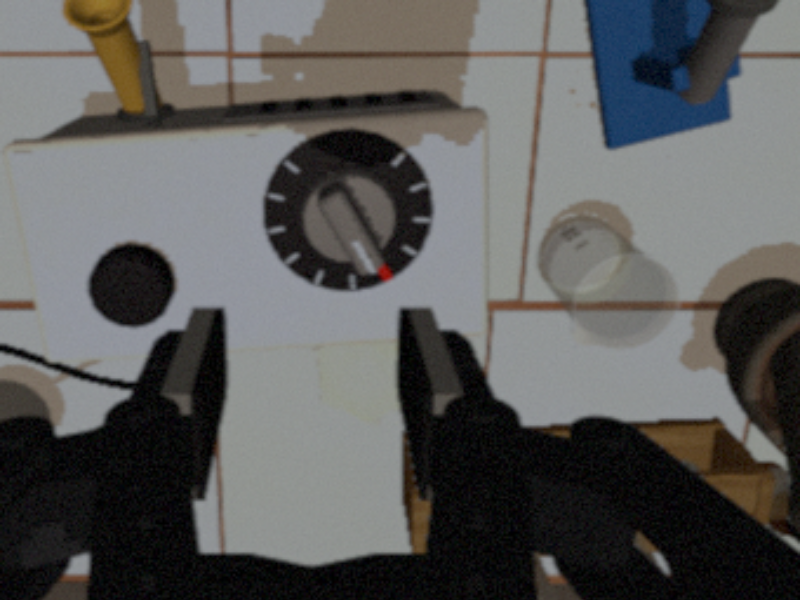

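Dial: pointer (330,188)→(380,273) ends at the red mark (386,272), about 26° left of the bath's +x, so step 1 looks good. Next I check which rod grasp tilts are reachable.

```bash
cat > rod.py <<'E'
from h import *
d=np.load("pose.npz"); bath,stand,mouth,dish=[d[k] for k in("bath","stand","mouth","dish")]
def axis(yaw,elev=45): # rod z axis: tip -> tab, pointing to the front (-x) and up
    e=np.radians(elev); return np.array([-np.cos(e)*np.cos(yaw),-np.cos(e)*np.sin(yaw),np.sin(e)])
def tool(yaw,elev,phi,flip): # tool z = -axis rotated phi further down; flip: camera on far side
    e=np.radians(elev+phi); z=np.array([np.cos(e)*np.cos(yaw),np.cos(e)*np.sin(yaw),-np.sin(e)])
    y=np.array([-np.sin(yaw),np.cos(yaw),0])*(-1 if flip else 1)
    return z,Ro.from_matrix(np.c_[np.cross(y,z),y,z]).as_euler("xyz",degrees=True)
def pose(tab,yaw,elev,phi,flip): # TCP pose that puts the grasp point at tab
    z,o=tool(yaw,elev,phi,flip); return np.asarray(tab)+.002*z,o
E
python3 - <<'E'
from rod import *
tab=np.array([.5135,.281,.132]); us=axis(stand[2]); ub=axis(bath[2])
for flip in(0,1):
  for phi in(0,20,35,45):
    out=[]
    z=tool(stand[2],45,phi,flip)[0]
    L=[(tab-.08*z,stand[2],45),(tab,stand[2],45),(tab+.12*us,stand[2],45),(mouth+.16*ub,bath[2],45),(mouth+.05*ub,bath[2],45)]
    for az in (-40,-25,-10,10):
        a=np.radians(az); L.append((np.r_[dish[:2],.13]+.135*axis(a,0),a,0))
    for t,y,e in L:
        q=robot.inverse_kinematics(*[list(v) for v in pose(t,y,e,phi,flip)]); out.append("-" if q is None else "%d/%d"%(q[5],q[6]))
    print(flip,phi,out)
E
```

```text
0 0 ['26/-10', '33/-26', '30/0', '16/153', '11/-113', '74/-128', '-', '46/-20', '29/-96']
0 20 ['37/70', '28/88', '41/51', '40/79', '26/122', '50/-108', '-', '42/-49', '23/-114']
0 35 ['60/89', '51/94', '57/78', '56/93', '48/117', '25/-85', '37/-51', '20/-70', '41/-132']
0 45 ['75/93', '66/96', '71/87', '67/106', '62/117', '42/-29', '11/-120', '11/-134', '20/172']
1 0 ['22/171', '33/153', '11/-128', '16/-26', '11/66', '67/45', '-', '67/134', '29/83']
1 20 ['37/-104', '35/-68', '40/-126', '42/-53', '28/-50', '51/72', '-', '49/110', '23/65']
1 35 ['64/-79', '60/-69', '58/-98', '56/-90', '51/-55', '28/101', '40/45', '61/45', '41/47']
1 45 ['82/-73', '76/-68', '72/-87', '67/-72', '65/-55', '12/135', '18/149', '11/45', '57/35']<stdin>:11: UserWarning: Gimbal lock detected. Setting third angle to zero since it is not possible to uniquely determine all angles.
```

```bash
python3 - <<'E'
from rod import *
print(robot.current_joint_positions())
tab=np.array([.5135,.281,.132]); us=axis(stand[2]); ub=axis(bath[2])
for flip in(0,1):
  for phi in(55,65,75):
    z=tool(stand[2],45,phi,flip)[0]
    L=[("pre",tab-.08*z,stand[2],45),("grasp",tab,stand[2],45),("ins0",mouth+.16*ub,bath[2],45),("ins",mouth+.05*ub,bath[2],45)]
    for az in (-60,-40,-20,0,20):
        a=np.radians(az); L.append((az,np.r_[dish[:2],.13]+.135*axis(a,0),a,0))
    for n,t,y,e in L:
        q=robot.inverse_kinematics(*[list(v) for v in pose(t,y,e,phi,flip)]); print(flip,phi,n,None if q is None else np.round(q))
E
```

```text
[-37.2421  32.8466  52.1448  64.2142 -25.3964  94.0142  98.2726]
0 55 pre [-55.  38.  46.  73. -26.  90.  94.]
0 55 grasp [-56.  40.  45.  82. -28.  80.  97.]
0 55 ins0 [-44.  20.  58. 100. -14.  79. 112.]
0 55 ins [-34.  34.  51.  94. -24.  75. 117.]
0 55 -60 [-54.  35.  70. 117. -10.  28.  43.]
0 55 -40 [-46.  18.  65. 128.  -7.  12.  69.]
0 55 -20 [-20.  11.  52. 130. -61.  16. 155.]
0 55 0 [ 60.  15. -20. 121. -45.  25. 171.]
0 55 20 [ 82.  29. -41. 106. -22.  39. 173.]
0 65 pre [-47.  47.  43.  59. -28. 104.  94.]
0 65 grasp [-50.  47.  43.  71. -29.  93.  96.]
0 65 ins0 [-37.  28.  54.  92. -15.  90. 114.]
0 65 ins [-30.  41.  49.  84. -23.  87. 116.]
0 65 -60 [-47.  34.  69. 111. -22.  39.  58.]
0 65 -40 [-40.  21.  64. 120. -21.  28.  85.]
0 65 -20 [-19.  15.  53. 121. -35.  29. 128.]
0 65 0 [ -2.  20.  49. 116. -50.  43. 168.]
0 65 20 [ 53.  23. -10. 102. -26.  47. 171.]
0 75 pre [-36.  54.  27.  43. -23. 116.  87.]
0 75 grasp [-45.  54.  40.  60. -30. 106.  95.]
0 75 ins0 [-32.  36.  51.  85. -15. 100. 115.]
0 75 ins [-26.  48.  47.  75. -22.  98. 115.]
0 75 -60 [-38.  35. 
[... 762 characters left out ...]
 -60.]
1 65 ins [-37.  48.  64.  85. -32.  91. -55.]
1 65 -60 [ 43.  27. -51. 108.  55.  56. 174.]
1 65 -40 [-41.  22.  66. 120. -23.  29. -93.]
1 65 -20 [-28.  19.  65. 121. -45.  32. -43.]
1 65 0 [-12.  26.  65. 116. -59.  50.  -5.]
1 65 20 [ -1.  40.  69. 104. -67.  73.  21.]
1 75 pre [-34.  54.  22.  43. -20. 116. -95.]
1 75 grasp [-53.  62.  64.  61. -45. 113. -75.]
1 75 ins0 [-38.  42.  64.  85. -22. 102. -57.]
1 75 ins [-33.  55.  64.  76. -32. 103. -55.]
1 75 -60 [ -37.   34.   65.  104.  -27.   50. -114.]
1 75 -40 [-34.  27.  65. 111. -30.  45. -85.]
1 75 -20 [-25.  25.  65. 112. -38.  47. -51.]
1 75 0 [-14.  30.  65. 108. -47.  56. -18.]
1 75 20 [ -6.  42.  71.  99. -57.  73.  11.]
```

```bash
cat > grasp.py <<'E'
from rod import *
PHI=60; tab=np.array([.5135,.281,.132]); y=stand[2]; us=axis(y)
z,o=tool(y,45,PHI,1)
fingers.gripper_to(.6,force=90)
robot.line_to([.58,.15,.34],velocity=.3)
p,_=pose(tab-.09*z,y,45,PHI,1); robot.move_to(p,o)
C,im=pic("wrist","g0"); hsv=cv2.cvtColor(im,cv2.COLOR_BGR2HSV); m=cv2.inRange(hsv,(22,130,60),(35,255,255))
n,l,s,c=cv2.connectedComponentsWithStats(m); i=1+np.argmax(s[1:,4]); print("yellow",s[i],c[i],"pred",proj(C,[tab]))
cv2.imwrite("pics/g0b.png",cv2.resize(im,(800,600)))
# sideways correction along the jaw axis from the blob column at the tab's depth
ty=Ro.from_euler("xyz",o,degrees=True).as_matrix()[:,1]
g=(proj(C,[tab+.01*ty])-proj(C,[tab]))[0]; e=c[i]-proj(C,[tab])[0]; off=.01*(e@g)/(g@g); print("off",off)
np.savez("g.npz",off=off,ty=ty); print(robot.current_time_s())
E
python3 grasp.py
```

```text
yellow [244 168  17  62 927] [251.6775 198.8857] pred [[251.6894 198.7085]]
off -9.250825526931742e-06
16.3083
```

View pics/g0b.png

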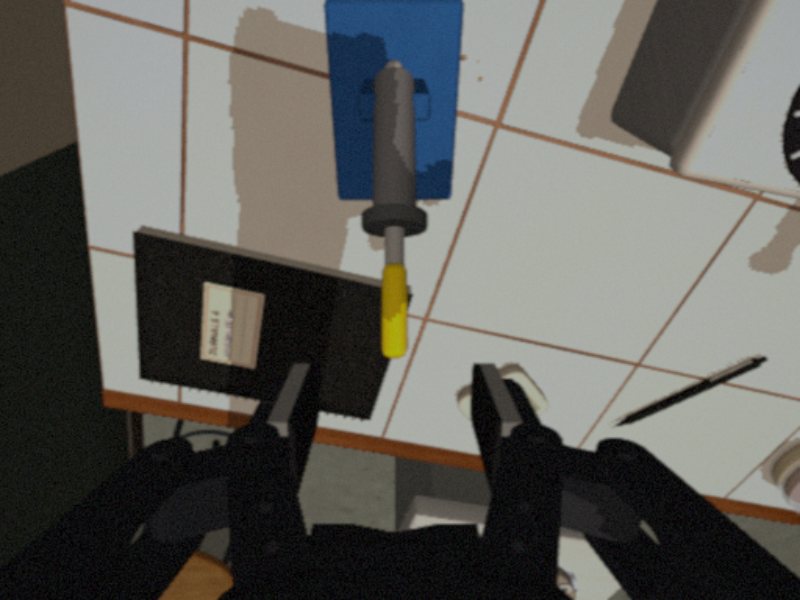

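Yellow tab at (395,310), centred between the jaws and matching the prediction. I'll grasp it, draw it out and go to the pre-insertion pose.

```bash
cat > lift.py <<'E'
from rod import *
PHI=60; tab=np.array([.5135,.281,.132]); y=stand[2]; us=axis(y); ub=axis(bath[2])
p,o=pose(tab,y,45,PHI,1)
print("hit",robot.line_to(p,velocity=.1,f_stop=8))
fingers.gripper_to(0,force=90); print("gap",robot.current_finger_gap()*85,robot.current_contact_force())
robot.line_to(p+.03*us,velocity=.06); print(robot.current_contact_force(),robot.current_finger_gap()*85)
robot.line_to(p+.13*us,velocity=.15)
robot.line_to(p+.13*us+[0,0,.06],velocity=.15)
pp,oo=pose(mouth+(.05+.11)*ub+[0,0,.0],bath[2],45,PHI,1)
robot.move_to(pp+[0,0,.05],oo); robot.line_to(pp,velocity=.1); robot.pause(.2)
C,im=pic("wrist","i0"); print(robot.current_time_s(),robot.current_contact_force(),robot.current_finger_gap()*85)
print("pred mouth,tip,collar (800px)",(proj(C,[mouth,mouth+.025*ub,mouth+.11*ub])+.5)/.64-.5)
cv2.imwrite("pics/i0b.png",cv2.resize(im,(800,600),interpolation=cv2.INTER_CUBIC))
E
python3 lift.py
```

```text
hit False
gap 11.04452709265129 [ 0.8063 -0.1856  1.4455]
[-0.281  -0.4257 -1.2372] 10.749883718186055
21.825 [ 0.997  -0.3918  0.522 ] 10.788993618679847
pred mouth,tip,collar (800px) [[393.5989 -25.1617]
 [393.6216  31.3367]
 [393.7106 253.395 ]]
```

View pics/i0b.png

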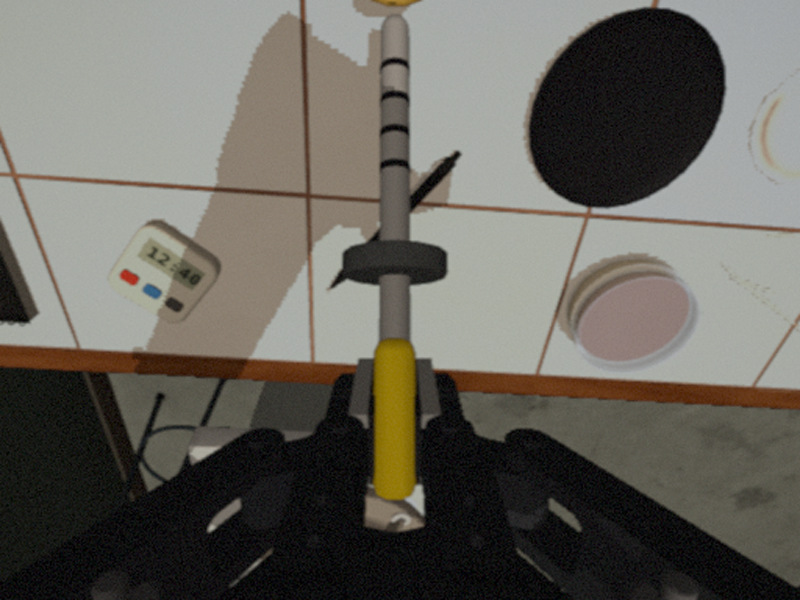

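Rod held: tip at (396,14), collar centre (395,262), laterally true. The tip sits about 15 px beyond the prediction, so the rod is pitched slightly in the hand. I'll estimate that pitch, correct it, and re-aim.

```bash
cat > est.py <<'E'
from rod import *
from scipy.optimize import least_squares
C,_=load("i0"); y=bath[2]; ub=axis(y); T=mouth+.16*ub
def pts(x): # pitch error (deg), axial slide
    u=axis(y,45+x[0]); return np.array([T+u*(-.05-.080+x[1]),T+u*(-.05+.004+x[1])])
ob=(np.array([28,262])+.5)*.64-.5
r=least_squares(lambda x:proj(C,pts(x))[:,1]-ob,[0,0],x_scale=[1,.01]); print("pitch err",r.x[0],"slide",r.x[1])
for x in([0,0],[-3,0],[-3,.003]): print(x,(proj(C,pts(x))[:,1]+.5)/.64-.5)
np.save("est.npy",r.x)
E
python3 est.py
```

```text
pitch err -3.0018118256254556 slide -0.0004254320181095407
[0, 0] [ 43.0681 265.1711]
[-3, 0] [ 29.0936 263.2965]
[-3, 0.003] [ 36.7718 272.4666]
```

```bash
cat > ins.py <<'E'
from rod import *
PHI=60; y=bath[2]; ub=axis(y); E=48
P=lambda a:pose(mouth+(.05+a)*ub,y,E,PHI,1)
p,o=P(.11); robot.line_to(p,o,velocity=.1)
robot.line_to(P(.06)[0],velocity=.1); print("start",robot.current_contact_force())
f0=np.array(robot.current_contact_force())
hit=robot.line_to(P(-.010)[0],velocity=.04,f_stop=14)
t=np.array(robot.current_tool_pos()); e=t-P(0)[0]
print("hit",hit,"axial rest",e@ub,"side",e-(e@ub)*ub,"F",np.array(robot.current_contact_force())-f0)
robot.pause(.4); print(robot.current_contact_force(),robot.current_finger_gap()*85,robot.current_time_s())
C,im=pic("wrist","n0"); cv2.imwrite("pics/n0b.png",cv2.resize(im,(800,600),interpolation=cv2.INTER_CUBIC))
E
python3 ins.py
```

```text
start [ 0.199   0.3108 -1.5165]
hit True axial rest -0.0007672148725690167 side [ 0.0003 -0.0002  0.0003] F [-0.6801  0.2133  6.7948]
[-0.2761 -0.1593  5.9886] 11.04379657322413 24.5083
```

View pics/n0b.png

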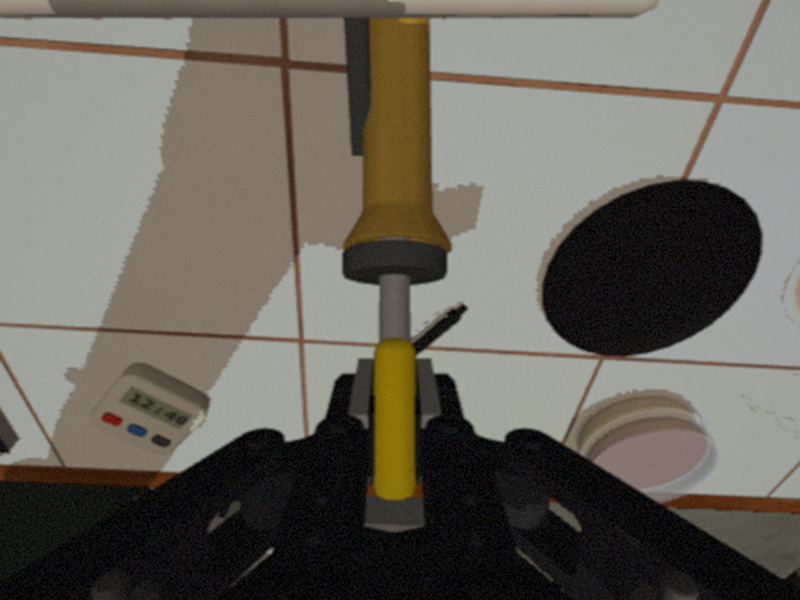

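Collar sits on the brass rim at (397,248), force steady. One small extra push to be sure, then draw out, carry to the dish and check.

```bash
cat > fin.py <<'E'
from rod import *
PHI=60; y=bath[2]; ub=axis(y); E=48
t=np.array(robot.current_tool_pos()); print("hit",robot.line_to(t-.003*ub,velocity=.02,f_stop=10),(np.array(robot.current_tool_pos())-t)@ub,robot.current_contact_force())
robot.pause(.4)
p,o=pose(mouth+.175*ub,y,E,PHI,1); robot.line_to(p,o,velocity=.1); print("out",robot.current_contact_force())
robot.line_to(p+[-.02,-.03,.06],velocity=.15)
a=np.radians(-30); c=np.r_[dish[:2],.13]+.135*axis(a,0)
pf,of=pose(c,a,3,PHI,1); robot.move_to(pf+[0,0,.12],of)
robot.line_to(pf,velocity=.1); robot.pause(.5)
C,im=pic("wrist","f0"); print(robot.current_time_s(),robot.current_contact_force(),robot.current_finger_gap()*85,robot.current_tool_pos()-pf)
print("pred tip,collar,dish",(proj(C,[np.r_[dish[:2],.13],c+(-.05+.004)*axis(a,0),dish])+.5)/.64-.5)
w=cv2.resize(im,(512,384)); Ct,it=pic("top","f1"); Cc,ic=pic("scene","f2")
u=proj(Ct,[[.6,.0,.05]])[0].astype(int)
cr=cv2.resize(it[110:290,110:350],(400,300),interpolation=cv2.INTER_CUBIC); c2=cv2.resize(ic[150:270,170:330],(400,300),interpolation=cv2.INTER_CUBIC)
cv2.imwrite("pics/fin.png",np.vstack([np.hstack([cr,c2]),np.hstack([cv2.resize(im,(400,300)),cv2.resize(it,(400,300))])]))
for n in ["beaker","petri","timer","dropper","pen"]:
    vv=[(np.round(q["rect"]),round(q["p"],2)) for q in recognise(n,"top")][:2]; print(n,vv)
E
python3 fin.py
```

```text
hit True 4.986430408220276e-07 [-0.7796 -0.2677  4.8286]
out [ 0.1985 -0.6312 -1.2461]
30.0083 [-0.2291  0.1988  0.1214] 10.549039253174733 [0.     0.     0.0001]
pred tip,collar,dish [[393.0556  15.2675]
 [392.8741 262.5254]
 [393.383  165.9547]]
beaker [(array([156., 146.,  23.,  19.]), 0.54)]
petri [(array([291., 250.,  12.,  26.]), 0.62), (array([304., 185.,  20.,  33.]), 0.36)]
timer [(array([187., 247.,  22.,  18.]), 0.61)]
dropper [(array([211., 165.,  73.,  63.]), 0.53), (array([340., 225.,  10.,  10.]), 0.5)]
pen [(array([212., 163.,  76.,  58.]), 0.69)]
```

View pics/fin.png

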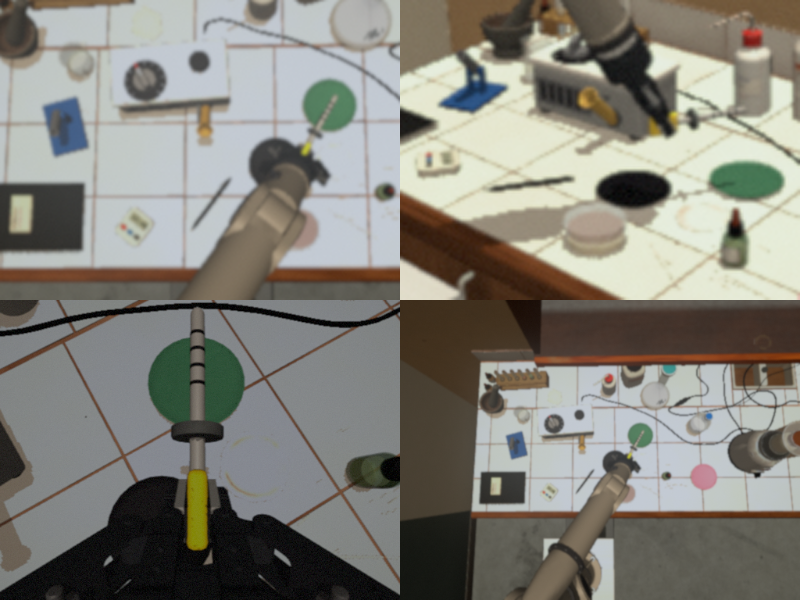

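Final pose looks right: the rod is level with its tip over the green dish, the dial is on red and the bystanders are unmoved. The second push stopped without moving, so I check the seating closely in the saved picture before handing in.

```bash
python3 - <<'E'
from rod import *
C,im=load("n0"); ub=axis(bath[2]); y=np.array([-np.sin(bath[2]),np.cos(bath[2]),0])
K=np.linalg.inv(C[1]); n=np.cross(ub,y)
# in-hand rod in the tool frame is unchanged from i0: tip seen there; use T = tab at the recorded stop
T=mouth+.05*ub-.00077*ub
a=np.linspace(0,2*np.pi,60)
def ring(c,r): return proj(C,c+r*(np.cos(a)[:,None]*y+np.sin(a)[:,None]*n))
x0,y0,s=200,140,8
v=cv2.resize(im[y0:y0+60,x0:x0+100],None,fx=s,fy=s,interpolation=cv2.INTER_CUBIC); v=np.clip(v.astype(float)*2,0,255).astype(np.uint8)
w=v.copy()
for c,r,col in((T-.05*ub,.017,(0,255,0)),(T-.042*ub,.017,(255,255,0))):
    cv2.polylines(w,[((ring(c,r)+.5-[x0,y0])*s-.5).astype(np.int32)],True,col,1)
o=np.hstack([v[:,100:500],w[:,100:500]]); cv2.imwrite("pics/z.png",o); print(o.shape)
print((proj(C,[T-.05*ub,T-.045*ub])))
E
```

```text
(480, 800, 3)
[[251.9114 160.5027]
 [251.9167 170.2646]]
```

View pics/z.png

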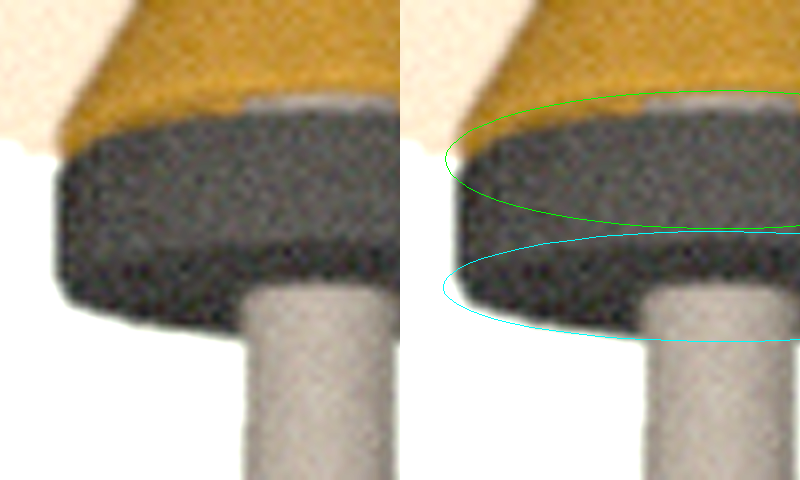

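The close-up shows the collar against the rim, with at most about 1.7 mm of gap on the camera side. That fits a small tilt (about 0.05 rad) with hard contact on the far side, inside the 4 mm / 0.12 rad limits, and the arm position (−0.8 mm) agrees. I'm handing in.

```bash
python3 - <<'E'
from h import *
print(robot.current_time_s(),robot.current_finger_gap()*85,np.abs(robot.current_dq()).max())
workorder.close_job()
E
```

```text
30.3583 10.769340952717538 0.11450147492882883
the job is handed in; nothing more can be done
```

I finished the job and handed it in at 30.4 s of the 69 s allowed. No verdict is reported, so these are my own checks.

- **Dial:** I turned it down and let go. The picture afterwards shows the pointer at the red mark, about 26° left of the bath's +x against 27° wanted. In the final pictures it had not visibly moved.
- **Rod in the tube:** I took the rod by its yellow tab and found it pitched about 3° in the hand, so I corrected for that. I then pushed it in until it met hard contact, with the arm within 1 mm of the computed home position.
- **Seating:** A close-up shows a gap of up to about 1.7 mm between the collar and the rim on one side. That fits a slight tilt of about 0.05 rad, inside the limits. An extra push stopped at once without moving the rod further in, so I did not repeat the insertion.
- **Finish:** The rod was drawn right out and is held still and level. By the camera and arm pose its tip is over the middle of the green dish at about 13 cm. The jaws were about 11 mm apart on the tab, and no outside contact force showed.
- **Bystanders:** The beaker, petri, timer and dropper are where they were, within a few pixels. The network's best hits for the dropper and pen in the last top view were wrong (they boxed the bath). The dropper's second hit matched its starting place, and for the pen I relied on the picture.

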